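Close the gap in a row of parts bins and clamp the joint

ROBOT

A 6-joint arm with a two-finger parallel gripper is mounted at the origin on the work surface. World frame = base frame: x ahead of the robot, y to its left, z up, the work surface at z = 0. Lengths are in mm, angles in rad, forces in N, time in s.
With the tool pointing down it reaches from about 350 to 875 mm from the base axis. Payload 4.2 kg.
Tool frame: the origin (TCP) lies midway between the tips of the shut fingers; the grasp point (between the pads) lies 19 mm behind it (pinch_z is the z of the grasp point in the tool frame, in mm); z points along the fingers, y is the line along which they close (so a half turn about z gives the same grasp; the last joint's range is limited). The gripper opens to 87 mm and grips with 3 to 60 N. Pads are 19 mm wide; open, the fingers measure 117 mm over their backs; the gripper's body (75 mm by 190 mm) begins 51 mm behind the grasp point.
Start: joints at [-0.876, 0.385, 0.008, 0, -1.194, -0.259], TCP at [263.847, -566.555, 222.55] pointing down, gripper open.
Joint ranges: [-3.14, 3.14], [-1.21, 2.06], [-1.07, 1.41], [-3.16, 2.05], [-2.99, -0.16], [-3.1, 3.1]. Speed limits (rad/s): [2.79, 2.79, 3.14, 3.14, 3.14, 3.14].

INTERFACE

Orientations are given as [roll, pitch, yaw] about the fixed x, y, z axes, in that order (R = Rz(yaw) Ry(pitch) Rx(roll)).
In Python, from station import * gives the robot as it stands. The module is installed in compiled form; this text tells all that it offers.
- The arm moves only by the shell command python3 -m jog 'ROWS' [FORCE]. ROWS is JSON, a list of rows, each a list of 7 numbers: the turn, a rotation vector about the tool's x, y, z in rad, then the shift along the tool's x, y, z in m, then the opening in per cent of the stroke, from 0 (shut) to 100 (fully open). A call has 1 to 20 rows; each row is the pose to reach, as a shift and turn from the pose commanded when the call began, along the tool's axes at that moment; what a row does not reach only later rows make up. A row lasts 1/10 s, in which the tool goes at most 50 mm and 8.59 degrees, less where a joint would pass 70% of its speed; a pose out of reach is approached as far as the arm can. A call with a gripper value outside its range is refused whole. The fingers move at their own pace and stop on an object; FORCE is the grip in N (left out, the last holds). Time passes only in rows, so rows that repeat a pose let the fingers close. It gives the time, the measured TCP pose, the force, the opening and the grip force at its end, in the units of the state.
- read_state(): the state, without advancing time (a new reading comes with each control period).
- grab_frame(name): name is "scene" or "top"; returns (picture, depth): 420x560x3 uint8, red, green, blue; 420x560 float32, mm along the optical axis (not along the pixel's ray), 0 where there is no reading.
- camera_model(name): a dict with "K" (3x3 intrinsics, pixels), "D" ([k1, k2, p1, p2, k3] as OpenCV has them; the pictures are not rectified), "pose" (4x4, takes a point from camera to world coordinates). Camera axes: x right, y up, looking along -z (the intrinsics and any distortion apply to the point x, -y, -z); pixel columns grow to the right and rows downward; lengths in mm; the calibration is good to about 2 mm. A picture is of the moment at which its call begins. camera_model takes no time and is no camera call.
- close_job(): hands the job in; it is judged then, once.
The state is a dict: "t": time; "joint_positions": joint angles; "qvel": joint speeds; "effort": joint torques, N m; "eef_pos": TCP position; "tcp_rot": TCP orientation; "wrist_force": force on the tool from outside, world axes, zero at the start; "ft_torque": the same for the moment, N m; "grip_width": opening from 0.0 (shut) to 1.0 (fully open); "grasp_force": force on a finger pad.
Only numpy, scipy, OpenCV 4.12 (cv2) and the standard library are available. Lean on these libraries where they do the work, as an engineer would, in place of code of your own. Each camera call takes 0.05 s, during which the arm holds its last target. There are 200 camera calls.

TASK

Slide the loose plywood bin (red tag) up against the free end of the fixed row of bins so that the gap is fully closed and its front lines up with theirs. Then take the sprung clamp off its rack and clip it, pushed fully down, over the two touching bin walls, about midway between front and back, and leave it there gripping both. Leave everything else where it is.

Things in the scene. Friction and masses are not known exactly. Their poses are not given: they have to be found in the camera images.
- row: Two open plywood bins fixed to the bench in a row (green, blue tags in front). Each 110 mm along the row (y), 130 mm front to back (x), 80 mm high, walls 12 mm; pieces in the end bin lie under 40 mm, in the other rise to 135 mm. Origin at bench level, mid of the free end face (plane y = 0, x -65 front to +65 back mm); the bins fill y = 0 to 220 mm.
- bin: Loose open plywood bin, red tag in front (-x), about 0.5 kg: 130 mm (x) by 110 mm (y) by 80 mm high, walls and floor 12 mm thick; flat pieces fixed inside, under 35 mm high. Origin at the centre of its underside. Its +y wall must meet the row's free end: in place its origin is at (0, -55 mm, 0) in the row's frame, at the same yaw.
- bin_front (a point): Front top corner of the loose bin's +y side wall, on the outer face (80 mm high).
- bin_back (a point): Back top corner of the loose bin's +y side wall, on the outer face (80 mm high).
- rack: Fixed blue-painted wooden rack: an upright board 140 mm long (x), 24 mm thick (y), top edge 80 mm above the bench, on a foot 140 x 80 x 12 mm. Origin at the centre of its underside.
- clamp: Black sprung clamp, orange jaw tips, like a big clothes peg, clipped on top of the rack's board; 107 mm high, 26 mm wide (x). Origin on its steel pivot (along x, 20 mm thick), z up to the handles, y across the jaws. Jaws reach 45 mm below the origin; when clipped, tips 24 mm apart inside, 44 outside. Fully on, the pivot rests on the edge: origin 10 mm above the edge. Pose is that of the -y lever.
- clamp_grip (a point): Point midway between the clamp's handles, 44 mm above the origin: where to squeeze from above, across y. Clipped, the handles splay to 50 mm overall 30 mm above the origin, 62 mm at their tops (62 mm up). Squeezed by about 10 N to their stop, outer faces are parallel, 36 mm apart, and the jaw tips open to 43 mm inside, 63 mm outside; let go, it springs shut.
- joint_mid (a point): Middle of the top outer edge of the row's free end wall (80 mm high); with the bin in place, midway along the joint of the two touching walls, where the clamp goes.
- clamp_jaw (a joint): Opening of the clamp in rad: 0 when clipped on 24 mm, 0.44 when squeezed fully open, negative when shut on less.
- glue: Bystander: white glue bottle, 150 mm tall, 56 mm across. Origin at the underside (of the object as it stands or lies).
- tin: Bystander: yellow paint tin, 90 mm tall, 90 mm across. Origin at the underside (of the object as it stands or lies).
- mallet: Bystander: hammer lying flat, 240 mm long. Origin at the underside (of the object as it stands or lies).
- toycar: Bystander: wooden toy car with red wheels, 110 x 60 x 64 mm. Origin at the underside (of the object as it stands or lies).
- tape: Bystander: yellow tape measure, 70 x 35 x 60 mm. Origin at the underside (of the object as it stands or lies).
- tree: Bystander: flat green toy tree with a short trunk, 105 mm long, 20 mm thick, lying flat. Origin at the underside (of the object as it stands or lies).
- offcut: Bystander: wooden offcut, 170 x 45 x 20 mm. Origin at the underside (of the object as it stands or lies).

How it is judged:
By the outcome, as a careful person would: the job done as asked, in the order asked, and still so for the second after the job is handed in, with the robot touching nothing.
It also fails if it takes over 56 s, if anything falls off the work surface, if the arm or the gripper's body presses on something with over 40 N, if the wrist force passes 120 N, or if a joint passes its speed limit or range.

## Working session

There is one attempt and no reset: what is moved stays moved. The work goes in short steps, Python scripts to look and compute and a shell command to move; the robot and the scene stay as the last step left them, time stands still between calls to the robot, and variables do not carry over. Pictures are saved under pics/ and viewed, at most 10 in all, crops included, and the job is handed in when it is done.

```bash
mkdir -p pics
cat > h.py <<'E'
from station import *
import numpy as np, cv2
def world(name,d):
    c=camera_model(name);K=np.array(c["K"],float);D=np.array(c["D"],float);P=np.array(c["pose"],float)
    h,w=d.shape;u,v=np.meshgrid(np.arange(w),np.arange(h))
    n=cv2.undistortPoints(np.stack([u,v],-1).reshape(-1,1,2).astype(np.float64),K,D).reshape(h,w,2)
    X=np.stack([n[...,0]*d,-n[...,1]*d,-d],-1)
    return X@P[:3,:3].T+P[:3,3]
def save(img,f,box=None,s=1):
    if box: a,b,c,d=box; img=img[b:d,a:c]
    img=cv2.resize(img,None,fx=s,fy=s,interpolation=cv2.INTER_CUBIC)
    cv2.imwrite("pics/"+f,img[...,::-1])
E
python3 - <<'E'
from h import *
for n in("top","scene"):
    i,d=grab_frame(n); np.savez(n+".npz",i=i,d=d,w=world(n,d)); save(i,n+".png",s=1.42)
    print(np.array(camera_model(n)["pose"]).round(2))
print(read_state())
E
```

```text
[[ 1.00000e-02  9.90000e-01 -1.10000e-01  3.83000e+02]
 [-1.00000e+00  1.00000e-02 -0.00000e+00  9.20600e+01]
 [-0.00000e+00  1.10000e-01  9.90000e-01  1.63279e+03]
 [ 0.00000e+00  0.00000e+00  0.00000e+00  1.00000e+00]]
[[ 4.40000e-01 -7.00000e-01  5.60000e-01  1.14304e+03]
 [ 9.00000e-01  3.40000e-01 -2.70000e-01 -2.06980e+02]
 [-0.00000e+00  6.20000e-01  7.80000e-01  9.86280e+02]
 [ 0.00000e+00  0.00000e+00  0.00000e+00  1.00000e+00]]
{'t': 0.1, 'joint_positions': array([-8.76372578e-01,  3.85508721e-01,  6.74489953e-03, -4.50471560e-04,
       -1.19400284e+00, -2.58596396e-01]), 'qvel': array([ 0.00057029, -0.00173118,  0.00221674,  0.00156025,  0.00085575,
        0.00019945]), 'effort': array([-2.71671581e-05, -3.91690922e+01,  1.87935090e+01,  4.23192233e+00,
        1.34697289e-02, -8.22777724e-05]), 'eef_pos': array([ 263.63372622, -566.07209518,  221.54226854]), 'tcp_rot': array([ 3.13958077e+00, -9.92430418e-05, -2.70593136e+00]), 'wrist_force': array([ 0.11572305, -0.19009174, -0.09896122]), 'ft_torque': array([-0.00546414, -0.01842489, -0.03072106]), 'grasp_force': 0.0, 'grip_width': 1.0003195378324565}
```

View pics/top.png

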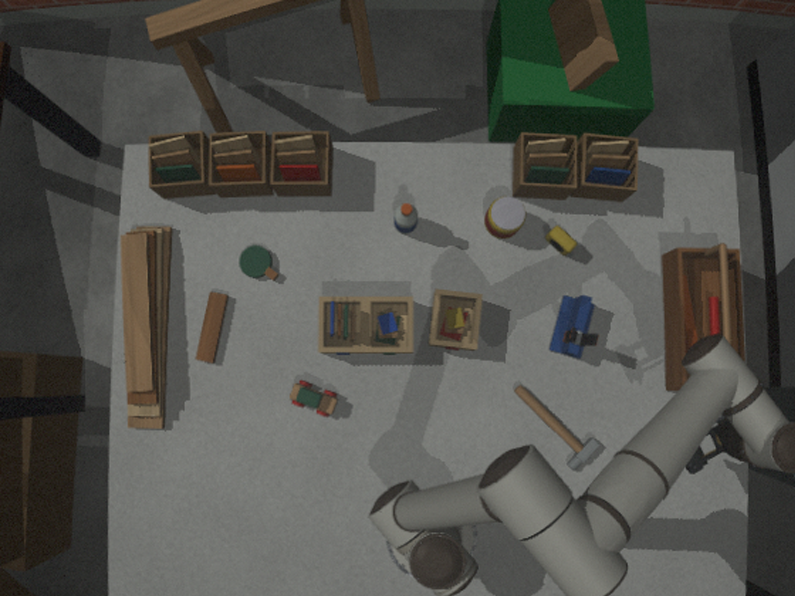

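View pics/scene.png

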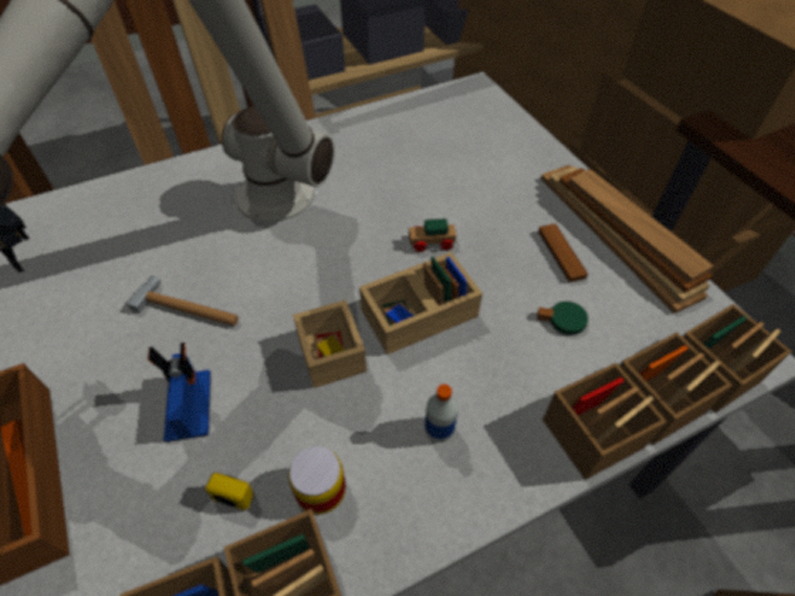

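The top view shows the row at (366,325), the loose bin at (455,320), and the rack with the clamp at (572,330), all in enlarged pixels. The scene view agrees. Next I fit the rims using depth.

```bash
python3 - <<'E'
from h import *
def near(pts): # mm
    r=cv2.minAreaRect(pts.astype(np.float32)); return np.round(cv2.boxPoints(r),1).tolist(), np.round(r[0],1), np.round(r[1],1), round(r[2],2)
for n in("top","scene"):
    z=np.load(n+".npz");w=z["w"];d=z["d"];v=d>0
    m0=v&(abs(w[...,2])<8)&(w[...,0]>300)&(w[...,0]<650); print(n,"bench z",np.median(w[m0][:,2]))
    if n=="top":
        s=1.42
        ctr={k:w[int(b/s),int(a/s)][:2] for k,(a,b) in dict(row=(366,325),bin=(455,320),rack=(572,327)).items()}; print(ctr)
    m=v&(w[...,2]>60)&(w[...,2]<92)
    _,lab=cv2.connectedComponents(m.astype(np.uint8))
    for k in range(1,lab.max()+1):
        p=w[lab==k]
        if len(p)>60 and 300<p[:,0].mean()<750 and -450<p[:,1].mean()<450:
            print(k,len(p),"z",np.median(p[:,2]).round(1),near(p[:,:2]))
E
python3 - <<'E'
from h import *
i=np.load("top.npz")["i"];a=cv2.resize(i[190:270,215:435],None,fx=3.6,fy=3.6,interpolation=cv2.INTER_CUBIC)
j=np.load("scene.npz")["i"];b=cv2.resize(j[165:315,95:345],None,fx=3.17,fy=2,interpolation=cv2.INTER_CUBIC)
save(np.vstack([a[:,:792],b[:,:792]]),"crop1.png")
E
```

```text
top bench z 0.27266672090536304
{'row': array([504.16024223, 158.58541786]), 'bin': array([519.42865571, -53.45240413]), 'rack': array([ 502.3984188 , -330.47291381])}
92 540 z 79.6 ([[446.3999938964844, -98.9000015258789], [577.4000244140625, -113.80000305175781], [590.0, -3.299999952316284], [459.0, 11.600000381469727]], array([518.2, -51.1]), array([111.2, 131.8]), 83.52)
94 946 z 80.1 ([[434.5, 266.0], [436.8999938964844, 49.099998474121094], [569.2999877929688, 50.599998474121094], [566.9000244140625, 267.3999938964844]], array([501.9, 158.3]), array([132.4, 216.9]), 0.64)
95 220 z 79.2 ([[488.1000061035156, -350.79998779296875], [568.9000244140625, -378.5], [578.0, -352.1000061035156], [497.1000061035156, -324.3999938964844]], array([ 533. , -351.4]), array([28. , 85.5]), 71.07)
102 95 z 79.8 ([[427.0, -325.79998779296875], [452.20001220703125, -353.5], [492.20001220703125, -317.29998779296875], [467.1000061035156, -289.5]], array([ 459.6, -321.5]), array([54. , 37.4]), 42.14)
110 143 z 64.4 ([[305.79998779296875, 269.1000061035156], [337.79998779296875, 256.6000061035156], [35
[... 325 characters left out ...]
[333.9, 290.1]), array([52.8, 37.5]), 66.46)
12 1635 z 78.1 ([[436.6000061035156, 271.20001220703125], [438.5, 48.400001525878906], [572.2999877929688, 49.5], [570.4000244140625, 272.29998779296875]], array([504.4, 160.4]), array([133.8, 222.9]), 0.48)
20 879 z 78.5 ([[446.3999938964844, -98.4000015258789], [578.4000244140625, -112.30000305175781], [589.9000244140625, -2.799999952316284], [457.8999938964844, 11.100000381469727]], array([518.2, -50.6]), array([110.1, 132.7]), 83.99)
34 515 z 79.0 ([[458.6000061035156, -351.5], [568.4000244140625, -384.6000061035156], [581.5, -341.20001220703125], [471.70001220703125, -308.1000061035156]], array([ 520. , -346.3]), array([ 45.3, 114.7]), 73.21)
```

View pics/crop1.png

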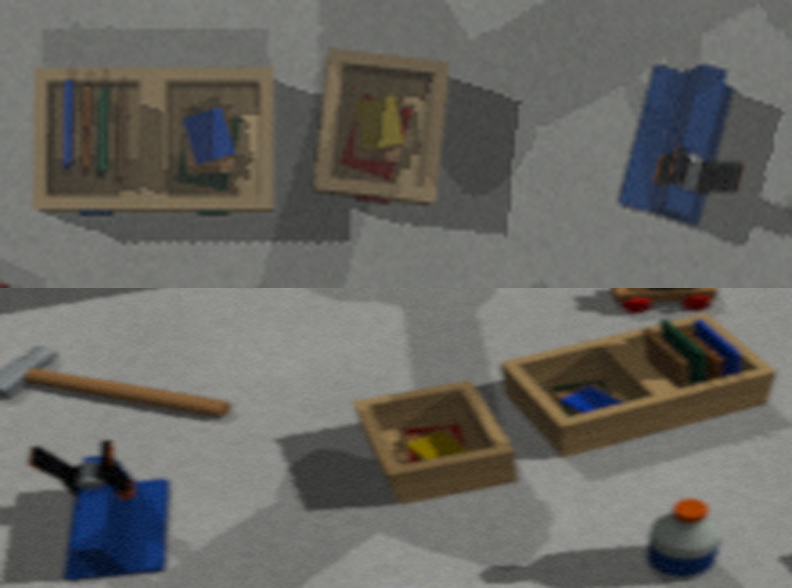

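The crop shows the loose bin about 40 mm from the row's free end, yawed slightly. The clamp sits near the front end of the rack, at (690,170) in the crop. Next I fit the rack and clamp and work out the first move.

```bash
cat >> h.py <<'E'
def plan(x,y,z,yaw,ref=None):
    s=read_state();p=s["eef_pos"];a=s["tcp_rot"][2]
    if ref is not None: p,a=np.array(ref[:3]),ref[3]
    d=np.array([x,y,z])-p; t=(yaw-a+np.pi)%(2*np.pi)-np.pi
    print("from",np.round(p,1),round(a,4),"turn z %.4f"%-t,"shift m %.4f %.4f %.4f"%tuple(np.array([d[0]*np.cos(a)+d[1]*np.sin(a),d[0]*np.sin(a)-d[1]*np.cos(a),-d[2]])/1000))
E
python3 - <<'E'
from h import *
for n in("top","scene"):
    z=np.load(n+".npz");w=z["w"];i=z["i"].astype(int)
    reg=(z["d"]>0)&(w[...,0]>400)&(w[...,0]<620)&(w[...,1]>-440)&(w[...,1]<-250)
    blue=(i[...,2]>i[...,0]+35)
    for lo,hi in((73,87),(5,20)):
        p=w[reg&blue&(w[...,2]>lo)&(w[...,2]<hi)]
        r=cv2.minAreaRect(p[:,:2].astype(np.float32));print(n,lo,len(p),np.round(r[0],1),np.round(r[1],1),round(r[2],1),np.round(cv2.boxPoints(r)).tolist())
    for lo,hi in((90,110),(110,130),(130,160)):
        p=w[reg&(w[...,2]>lo)&(w[...,2]<hi)]
        if len(p)>3:
            r=cv2.minAreaRect(p[:,:2].astype(np.float32));print("  clamp",lo,len(p),"med",np.median(p,0).round(1),np.round(r[0],1),np.round(r[1],1),round(r[2],1))
# wall grasp: mid of bin -y wall
a=-0.109;c=np.array([518.2,-50.9]);g=c+np.array([-np.sin(a),np.cos(a)])*(-49);print("grasp",g)
plan(g[0],g[1],140,a+np.pi); plan(g[0],g[1],140,a)
E
```

```text
top 73 197 [ 505.1 -343.8] [ 25.1 136.9] 73.7 [[436.0, -337.0], [567.0, -375.0], [574.0, -351.0], [443.0, -313.0]]
top 5 279 [ 513.  -318.7] [ 28.8 136.1] 74.2 [[444.0, -314.0], [575.0, -351.0], [582.0, -323.0], [451.0, -286.0]]
  clamp 90 100 med [ 472.7 -335.5   98.8] [ 474.3 -332.9] [41.9 31.2] 73.2
  clamp 110 28 med [ 466.3 -352.5  122.2] [ 471.8 -334.5] [49.6 22.3] 73.9
  clamp 130 54 med [ 473.  -355.   144.6] [ 473.4 -333.9] [64.8 24.5] 73.2
scene 73 355 [ 507.1 -341.9] [ 25.4 142.2] 74.0 [[435.0, -334.0], [572.0, -374.0], [579.0, -349.0], [442.0, -310.0]]
scene 5 638 [ 507.4 -341.5] [ 80.  141.2] 75.1 [[429.0, -362.0], [565.0, -398.0], [586.0, -321.0], [449.0, -285.0]]
  clamp 90 172 med [ 479.9 -334.3   97.8] [ 475.9 -331.9] [43.3 31.6] 69.2
  clamp 110 72 med [ 478.3 -350.6  120.1] [ 483.8 -337.5] [52.9 26.7] 45.8
  clamp 130 111 med [ 476.2 -353.6  143.6] [ 475.9 -333.2] [63.3 28.6] 73.3
grasp [512.86956979 -99.60920358]
from [ 263.6 -566.1  221.5] -2.7059 turn z 0.5447 shift m -0.4228 0.3177 0.0815
from [ 263.6 -566.1  221.5] -2.7059 turn z -2.5969 shift m -0.4228 0.3177 0.0815
```

```bash
R='[0,0,0.54,-0.4228,0.3177,0,100]'; python3 -m jog '[[0,0,0.54,-0.4228,0.3177,0,100],[0,0,0.545,-0.4228,0.3177,0,100],[0,0,0.545,-0.4228,0.3177,0,100],[0,0,0.545,-0.4228,0.3177,0,100],[0,0,0.545,-0.4228,0.3177,0,100],[0,0,0.545,-0.4228,0.3177,0,100],[0,0,0.545,-0.4228,0.3177,0,100],[0,0,0.545,-0.4228,0.3177,0,100],[0,0,0.545,-0.4228,0.3177,0,100],[0,0,0.545,-0.4228,0.3177,0,100],[0,0,0.545,-0.4228,0.3177,0,100],[0,0,0.545,-0.4228,0.3177,0,100],[0,0,0.545,-0.4228,0.3177,0.05,100],[0,0,0.545,-0.4228,0.3177,0.08,100],[0,0,0.545,-0.4228,0.3177,0.08,100]]'
python3 -c "
from h import *
s=read_state();print(s['joint_positions'])
plan(512.9,-99.6,45,np.pi-.109)"
```

```text
t: 1.6
eef_pos: [509.1, -100.5, 138.1]
tcp_rot: [-3.14, -0.011, 3.031]
wrist_force: [-0.7, -0.1, -0.4]
grip_width: 1.004
grasp_force: 0.0
[ 1.17415693e-01  2.92071034e-01 -3.62451707e-01 -1.59371819e-03
 -9.27198169e-01 -1.79774739e+00]
from [ 509.1 -100.5  138.1] 3.0311 turn z -0.0015 shift m -0.0037 0.0013 0.0931
```

```bash
python3 -m jog '[[0,0,0,0,0,0.03,100],[0,0,0,0,0,0.06,100],[0,0,0,0,0,0.085,100],[0,0,0,0,0,0.095,100],[0,0,0,0,0,0.095,100],[0,0,0,0,0,0.095,0],[0,0,0,0,0,0.095,0],[0,0,0,0,0,0.095,0],[0,0,0,0,0,0.095,0],[0,0,0,0,0,0.095,0],[0,0,0,0,0,0.095,0],[0,0,0,0,0,0.095,0],[0,0,0,0,0,0.095,0],[0,0,0,0,0,0.095,0],[0,0,0,0,0,0.095,0]]' 30
python3 - <<'E'
from h import *
for n in("top","scene"):
    i,d=grab_frame(n);w=world(n,d)
    m=(d>0)&(w[...,2]>60)&(w[...,2]<92)&(w[...,0]>430)&(w[...,0]<610)&(w[...,1]>-120)&(w[...,1]<20)
    p=w[m];r=cv2.minAreaRect(p[:,:2].astype(np.float32));print(n,len(p),np.round(cv2.boxPoints(r),1).tolist())
    save(i,n+"2.png",(240,160,400,280) if n=="top" else (130,170,380,330),3)
print(read_state())
E
```

```text
t: 3.1
eef_pos: [513.0, -100.1, 47.5]
tcp_rot: [-3.142, -0.0, 3.032]
wrist_force: [0.4, -0.3, -0.2]
grip_width: 0.172
grasp_force: 0.0
top 182 [[442.1000061035156, -10.800000190734863], [447.5, -103.9000015258789], [590.5999755859375, -95.5], [585.0999755859375, -2.5]]
scene 595 [[447.70001220703125, -111.0999984741211], [578.7000122070312, -124.4000015258789], [591.0, -3.4000000953674316], [459.8999938964844, 9.899999618530273]]
{'t': 3.2, 'joint_positions': array([ 1.18159456e-01,  4.14156441e-01, -4.60880864e-01, -1.40234700e-04,
       -6.95725902e-01, -1.79791345e+00]), 'qvel': array([-0.00016896, -0.00036129, -0.00102201,  0.00219598, -0.00059153,
        0.00106835]), 'effort': array([ -0.39197068, -34.67350602,  12.83100218,   2.93949567,
        -0.11191952,  -0.05321697]), 'eef_pos': array([513.04373612, -99.98964602,  47.50485849]), 'tcp_rot': array([3.14149762e+00, 1.20254747e-05, 3.03252735e+00]), 'wrist_force': array([-0.10913794,  0.87762824, -0.59940907]), 'ft_torque': array([ 0.14984069, -0.01547484,  0.01719677]), 'grasp_force': 29.99918879941106, 'grip_width': 0.1375476872284707}
```

View pics/scene2.png

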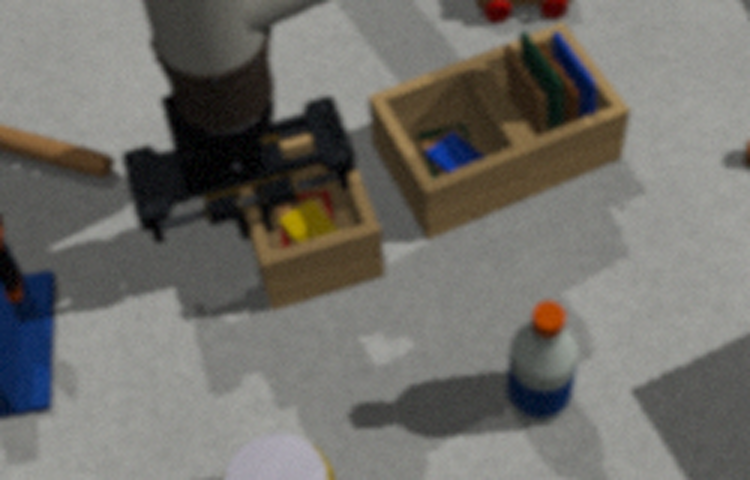

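```bash
python3 -c "
from h import *
plan(505.3,-62,47.5,np.pi+.01)"
```

```text
from [ 513.  -100.    47.5] 3.0325 turn z -0.1191 shift m 0.0118 0.0369 0.0000
```

```bash
python3 -m jog '[[0,0,-0.01,0.001,0.003,0,0],[0,0,-0.03,0.003,0.009,0,0],[0,0,-0.05,0.005,0.015,0,0],[0,0,-0.07,0.007,0.021,0,0],[0,0,-0.09,0.009,0.027,0,0],[0,0,-0.11,0.011,0.033,0,0],[0,0,-0.119,0.0118,0.0365,0,0],[0,0,-0.119,0.0118,0.037,0,0],[0,0,-0.119,0.0118,0.037,0,0],[0,0,-0.119,0.0118,0.037,0,0]]'
python3 - <<'E'
from h import *
a,d=grab_frame("top");b,e=grab_frame("scene");np.savez("s3.npz",a=a,d=d,b=b,e=e)
for n,D in(("top",d),("scene",e)):
    w=world(n,D)
    for lo,hi in((-125,43),(48,290)):
        m=(D>0)&(w[...,2]>66)&(w[...,2]<90)&(w[...,0]>425)&(w[...,0]<610)&(w[...,1]>lo)&(w[...,1]<hi)
        p=w[m]
        for ys in ((-40,-25),(-25,-10),(-10,5),(5,20),(20,40),(50,65),(65,80),(80,100),(100,130),(130,160)):
            q=p[(p[:,1]>ys[0])&(p[:,1]<ys[1])]
            if len(q)>5: print(n,ys,len(q),"x",q[:,0].min().round(1),q[:,0].max().round(1))
    for xs in((440,460),(460,480),(480,500),(500,520),(520,540),(540,560)):
        m=(D>0)&(w[...,2]>66)&(w[...,2]<90)&(w[...,0]>xs[0])&(w[...,0]<xs[1])&(w[...,1]>-30)&(w[...,1]<80)
        y=np.sort(w[m][:,1]);k=np.argmax(np.diff(y[(y>0)])) ;y=y[y>0];print(n,xs,"gap",y[k].round(1),y[k+1].round(1))
save(np.vstack([cv2.resize(a[195:265,265:365],(700,330),interpolation=2),cv2.resize(b[170:255,205:345],(700,270),interpolation=2)]),"c3.png")
E
```

```text
t: 4.2
eef_pos: [505.0, -61.8, 47.5]
tcp_rot: [3.141, -0.001, -3.132]
wrist_force: [-0.4, 1.9, -0.0]
grip_width: 0.139
grasp_force: 30.0
top (-40, -25) 22 x 439.3 568.5
top (-25, -10) 21 x 439.2 569.0
top (-10, 5) 29 x 439.3 569.1
top (5, 20) 29 x 439.2 568.3
top (20, 40) 40 x 439.0 568.7
top (50, 65) 17 x 553.7 568.0
top (65, 80) 20 x 557.7 568.4
top (80, 100) 24 x 557.5 568.0
top (100, 130) 35 x 557.3 567.8
top (130, 160) 61 x 534.0 567.8
top (440, 460) gap 0.3 3.7Traceback (most recent call last):
  File "<stdin>", line 13, in <module>
    return _wrapfunc(a, 'argmax', axis=axis, out=out, **kwds)
    return bound(*args, **kwds)
ValueError: attempt to get argmax of an empty sequence
```

Run:
```python
from h import *
z=np.load("s3.npz");a,b=z["a"],z["b"]
for n,D in(("scene",z["e"]),("top",z["d"])):
    w=world(n,D)
    for ys in ((-40,-25),(-25,-10),(-10,5),(5,20),(20,40),(50,65),(65,80),(80,100),(100,130),(130,160),(200,260)):
        m=(D>0)&(w[...,2]>70)&(w[...,2]<88)&(w[...,0]>425)&(w[...,0]<610)&(w[...,1]>ys[0])&(w[...,1]<ys[1])
        q=w[m]
        if len(q)>5: print(n,ys,len(q),"x",q[:,0].min().round(1),q[:,0].max().round(1), np.percentile(q[:,0],99).round(1))
save(np.vstack([cv2.resize(a[200:260,270:350],(720,310),interpolation=2),cv2.resize(b[175:255,215:335],(720,285),interpolation=2)]),"c3.png")
```

```text
scene (-40, -25) 30 x 554.9 571.2 571.0
scene (-25, -10) 32 x 555.8 570.8 570.7
scene (-10, 5) 51 x 440.6 569.5 569.5
scene (5, 20) 53 x 439.1 570.8 570.1
scene (20, 40) 99 x 440.9 569.4 569.1
scene (50, 65) 159 x 438.4 571.4 570.3
scene (65, 80) 53 x 441.3 570.4 570.2
scene (80, 100) 70 x 440.8 570.3 570.0
scene (100, 130) 99 x 437.3 570.5 570.1
scene (130, 160) 243 x 437.7 571.6 569.8
scene (200, 260) 232 x 437.5 570.0 569.4
top (-40, -25) 22 x 439.3 568.5 568.5
top (-25, -10) 21 x 439.2 569.0 568.9
top (-10, 5) 29 x 439.3 569.1 569.0
top (5, 20) 29 x 439.2 568.3 568.2
top (20, 40) 40 x 439.0 568.7 568.6
top (50, 65) 17 x 553.7 568.0 567.9
top (65, 80) 20 x 557.7 568.4 568.3
top (80, 100) 23 x 557.5 568.0 567.9
top (100, 130) 35 x 557.3 567.8 567.7
top (130, 160) 59 x 534.0 567.8 567.8
top (200, 260) 191 x 440.6 567.4 566.9
```

View pics/c3.png

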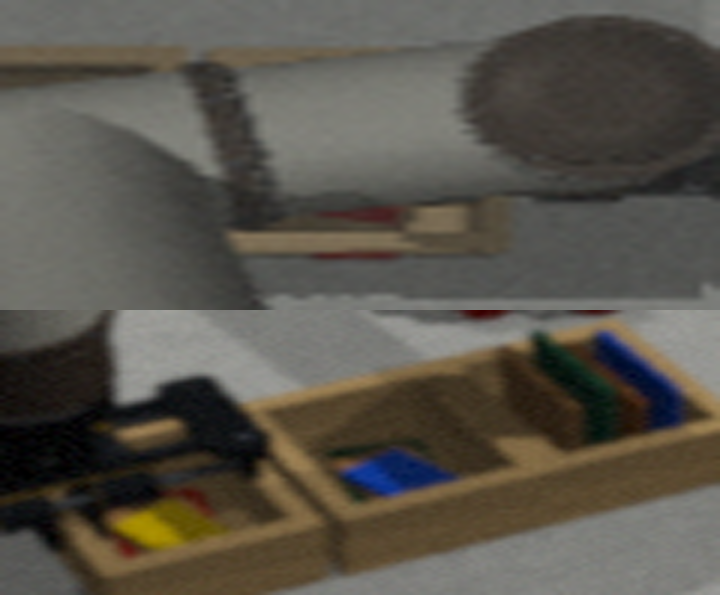

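The crop shows a gap of a few mm at (330,560), with the back edges level to within 1 mm. Closing it gently.

```bash
python3 -m jog '[[0,0,0,0.0003,0.002,0,0],[0,0,0,0.0003,0.004,0,0],[0,0,0,0.0003,0.0055,0,0],[0,0,0,0.0003,0.0065,0,0],[0,0,0,0.0003,0.007,0,0],[0,0,0,0.0003,0.007,0,0]]'
python3 -m jog '[[0,0,0,0,0.0005,0,0],[0,0,0,0,0.001,0,0],[0,0,0,0,0.001,0,0]]'
```

```text
t: 4.9
eef_pos: [504.9, -54.9, 47.5]
tcp_rot: [3.142, -0.0, -3.132]
wrist_force: [-0.4, -0.7, -2.2]
grip_width: 0.133
grasp_force: 30.0
t: 5.2
eef_pos: [504.8, -54.0, 47.5]
tcp_rot: [3.142, -0.0, -3.132]
wrist_force: [-0.0, -2.6, -1.0]
grip_width: 0.133
grasp_force: 30.0
```

```bash
python3 -m jog '[[0,0,0,0,0.0005,0,0],[0,0,0,0,0.001,0,0],[0,0,0,0,0.001,0,0]]'
python3 -m jog '[[0,0,0,0,0.0005,0,0],[0,0,0,0,0.001,0,0],[0,0,0,0,0.001,0,0]]'
```

```text
t: 5.5
eef_pos: [504.6, -53.9, 47.5]
tcp_rot: [-3.141, -0.001, -3.132]
wrist_force: [-0.3, -6.1, -2.6]
grip_width: 0.128
grasp_force: 30.0
t: 5.8
eef_pos: [504.6, -53.8, 47.5]
tcp_rot: [-3.139, -0.001, -3.132]
wrist_force: [1.9, -10.9, -1.7]
grip_width: 0.134
grasp_force: 30.0
```

```bash
python3 -m jog '[[0,0,0,0,0.001,0,0],[0,0,0,0,0.002,0,0],[0,0,0,0,0.003,0,0],[0,0,0,0,0.003,0,0]]'
python3 - <<'E'
from h import *
print(read_state()["ft_torque"])
a,d=grab_frame("top");b,e=grab_frame("scene")
for n,D in(("scene",e),("top",d)):
    w=world(n,D)
    for ys in ((-40,-25),(-25,-10),(-10,5),(5,20),(20,40),(52,65),(65,80),(80,100),(100,130),(130,160),(200,260)):
        m=(D>0)&(w[...,2]>70)&(w[...,2]<88)&(w[...,0]>425)&(w[...,0]<610)&(w[...,1]>ys[0])&(w[...,1]<ys[1])
        q=w[m]
        if len(q)>5: print(n,ys,len(q),"x",q[:,0].min().round(1),q[:,0].max().round(1))
save(np.vstack([cv2.resize(a[200:260,270:350],(720,310),interpolation=2),cv2.resize(b[185:255,225:305],(720,285),interpolation=2)]),"c4.png")
E
```

```text
t: 6.2
eef_pos: [504.5, -53.7, 47.6]
tcp_rot: [-3.136, -0.002, -3.132]
wrist_force: [4.0, -24.9, -4.2]
grip_width: 0.136
grasp_force: 30.0
[-7.43154645 -1.34116524 -0.03981213]
scene (-40, -25) 35 x 513.9 570.2
scene (-25, -10) 29 x 557.0 570.9
scene (-10, 5) 41 x 443.8 569.9
scene (5, 20) 52 x 439.9 569.7
scene (20, 40) 69 x 437.7 569.2
scene (52, 65) 88 x 492.4 569.9
scene (65, 80) 51 x 439.6 571.7
scene (80, 100) 74 x 439.9 571.3
scene (100, 130) 104 x 438.4 571.1
scene (130, 160) 245 x 437.6 570.6
scene (200, 260) 237 x 437.7 570.6
top (-40, -25) 20 x 439.3 449.8
top (-25, -10) 20 x 439.2 568.7
top (-10, 5) 30 x 439.2 568.8
top (5, 20) 30 x 439.2 568.7
top (20, 40) 46 x 438.9 568.5
top (52, 65) 17 x 554.7 568.0
top (65, 80) 19 x 557.5 568.1
top (80, 100) 24 x 557.5 567.9
top (100, 130) 36 x 557.1 567.9
top (130, 160) 64 x 530.0 567.8
top (200, 260) 185 x 440.5 567.4
```

View pics/c4.png

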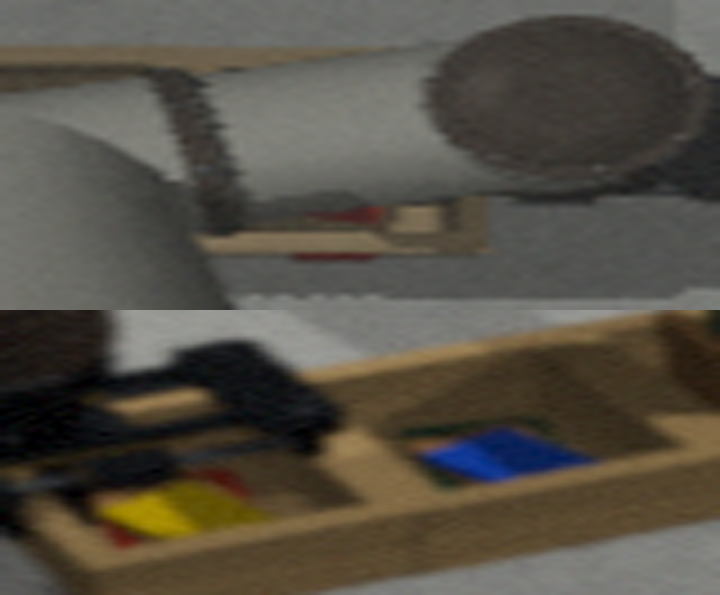

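```bash
python3 -m jog '[[0,0,0,0,-0.002,0,0],[0,0,0,0,-0.004,0,0],[0,0,0,0,-0.004,0,0],[0,0,0,0,-0.004,0,100],[0,0,0,0,-0.004,0,100],[0,0,0,0,-0.004,0,100],[0,0,0,0,-0.004,0,100],[0,0,0,0,-0.004,0,100],[0,0,0,0,-0.004,-0.04,100],[0,0,0,0,-0.004,-0.09,100],[0,0,0,0,-0.004,-0.14,100],[0,0,0,0,-0.004,-0.17,100],[0,0,0,0,-0.004,-0.17,100]]'
python3 -c "
from h import *
plan(474.7,-333.5,220,np.pi-.283)"
```

```text
t: 7.6
eef_pos: [507.8, -52.7, 223.1]
tcp_rot: [3.141, 0.012, -3.131]
wrist_force: [0.5, -0.5, -0.6]
grip_width: 0.952
grasp_force: 0.0
from [507.8 -52.7 223.1] -3.1309 turn z 0.2937 shift m 0.0362 -0.2805 0.0031
```

```bash
python3 -m jog '[[0,0,0.29,0.033,-0.28,0,100],[0,0,0.29,0.033,-0.28,0,100],[0,0,0.29,0.033,-0.28,0,100],[0,0,0.29,0.033,-0.28,0,100],[0,0,0.29,0.033,-0.28,0,100],[0,0,0.29,0.033,-0.28,0,100],[0,0,0.29,0.033,-0.28,0,100],[0,0,0.29,0.033,-0.28,0,100],[0,0,0.29,0.033,-0.28,0,100],[0,0,0.29,0.033,-0.28,0,100]]'
python3 - <<'E'
from h import *
plan(474.7,-333.5,115,np.pi-.283)
a,d=grab_frame("top");b,e=grab_frame("scene")
for n,D in(("scene",e),("top",d)):
    w=world(n,D)
    for ys in ((-60,-45),(-40,-25),(-25,-10),(-10,5),(5,20),(20,40),(52,65),(65,80),(80,100),(100,130),(130,160),(200,260)):
        m=(D>0)&(w[...,2]>70)&(w[...,2]<88)&(w[...,0]>425)&(w[...,0]<610)&(w[...,1]>ys[0])&(w[...,1]<ys[1])
        q=w[m]
        if len(q)>5: print(n,ys,len(q),"x",q[:,0].min().round(1),q[:,0].max().round(1))
save(np.vstack([cv2.resize(a[200:260,220:340],(780,310),interpolation=2),cv2.resize(b[185:275,205:325],(780,285),interpolation=2)]),"c5.png")
E
```

```text
t: 8.6
eef_pos: [474.9, -332.1, 217.5]
tcp_rot: [3.141, -0.0, 2.863]
wrist_force: [0.3, -1.0, -1.0]
grip_width: 0.997
grasp_force: 0.0
from [ 474.9 -332.1  217.5] 2.8631 turn z 0.0045 shift m -0.0002 -0.0014 0.1025
scene (-60, -45) 194 x 440.8 571.2
scene (-40, -25) 53 x 437.8 568.8
scene (-25, -10) 58 x 436.9 570.1
scene (-10, 5) 60 x 438.1 570.5
scene (5, 20) 55 x 437.8 569.1
scene (20, 40) 118 x 436.1 570.0
scene (52, 65) 144 x 439.1 572.4
scene (65, 80) 53 x 439.1 570.4
scene (80, 100) 74 x 438.2 571.3
scene (100, 130) 99 x 439.0 571.4
scene (130, 160) 245 x 438.2 570.3
scene (200, 260) 237 x 436.7 570.1
top (-60, -45) 163 x 439.5 568.9
top (-40, -25) 39 x 439.3 569.0
top (-25, -10) 32 x 439.2 569.3
top (-10, 5) 40 x 439.0 568.7
top (5, 20) 33 x 439.1 568.3
top (20, 40) 70 x 438.9 568.9
top (52, 65) 122 x 442.2 568.9
top (65, 80) 35 x 442.0 568.3
top (80, 100) 41 x 441.9 568.1
top (100, 130) 63 x 441.6 568.3
top (130, 160) 190 x 441.5 568.0
top (200, 260) 186 x 440.6 567.6
```

View pics/c5.png

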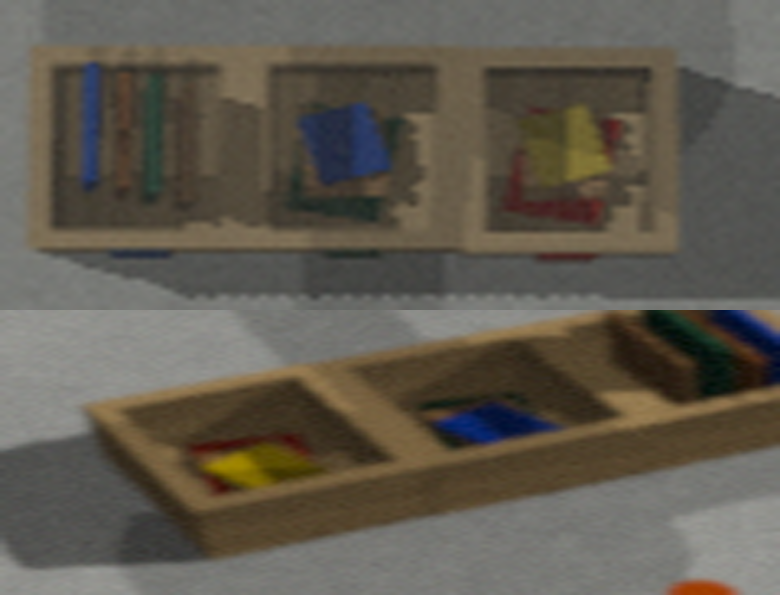

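The crop shows the gap closed and possibly a tiny front step near (465,248), so I check that with subpixel edges.

Run:
```python
from h import *
c=camera_model("top");K=np.array(c["K"]);D=np.array(c["D"]);P=np.array(c["pose"])
def ray(u,v,z=80.):
    n=cv2.undistortPoints(np.array([[[u,v]]],float),K,D)[0,0];r=P[:3,:3]@np.array([n[0],-n[1],-1]);s=(z-P[2,3])/r[2];return P[:3,3]+s*r
g=np.mean([grab_frame("top")[0].astype(float).mean(2) for _ in range(6)],0)
g=cv2.GaussianBlur(g,(1,3),0)
def edge(u,lo,hi,sg):
    q=sg*np.diff(g[lo:hi,u]);k=int(np.clip(np.argmax(q),1,len(q)-2));a,b,d=q[k-1:k+2]
    return lo+k+.5+.5*(a-d)/(a-2*b+d+1e-9)
for nm,lo,hi,sg in(("back",204,215,1),("front",242,252,-1)):
    r=[(u,)+tuple(ray(u,edge(u,lo,hi,sg))[:2]) for u in range(227,324)]
    r=np.array(r)
    for y0,y1 in((-55,-25),(-25,5),(5,42),(55,90),(90,130),(130,180),(180,260)):
        s=r[(r[:,2]>y0)&(r[:,2]<y1)];print(nm,y0,y1,len(s),np.median(s[:,1]).round(2),s[:,1].std().round(2))
```

```text
back -55 -25 9 577.82 6.44
back -25 5 9 578.29 4.6
back 5 42 11 577.61 1.38
back 55 90 11 558.82 9.66
back 90 130 12 577.05 10.88
back 130 180 15 558.25 8.92
back 180 260 24 574.82 8.95
front -55 -25 9 440.03 0.14
front -25 5 9 438.87 0.37
front 5 42 11 439.43 0.3
front 55 90 11 441.0 0.28
front 90 130 12 440.32 0.12
front 130 180 15 440.65 0.12
front 180 260 24 439.89 0.34
```

Run:
```python
from h import *
c=camera_model("top");K=np.array(c["K"]);D=np.array(c["D"]);P=np.array(c["pose"])
def ray(u,v,z=80.):
    n=cv2.undistortPoints(np.array([[[u,v]]],float),K,D)[0,0];r=P[:3,:3]@np.array([n[0],-n[1],-1]);s=(z-P[2,3])/r[2];return P[:3,3]+s*r
f=np.mean([grab_frame("top")[0].astype(float) for _ in range(6)],0)
g=(f[...,0]-f[...,2])/(f.sum(2)+1)  # chroma
for nm,lo,hi in(("back",205,213),("front",243,252)):
    r=[]
    for u in range(227,324):
        q=g[lo:hi,u]; q=q if nm=="back" else q[::-1]
        h=(q[:2].mean()+q.max())/2;k=int(np.argmax(q>h)); e=k-1+(h-q[k-1])/(q[k]-q[k-1]+1e-9)
        v=lo+e if nm=="back" else hi-1-e
        r.append(ray(u,v)[:2])
    r=np.array(r)
    for y0,y1 in((-55,-35),(-35,-20),(-20,5),(5,25),(25,42),(55,75),(75,95),(95,130),(130,180),(180,260)):
        s=r[(r[:,1]>y0)&(r[:,1]<y1)];print(nm,y0,y1,len(s),np.median(s[:,0]).round(2),s[:,0].std().round(2))
```

```text
back -55 -35 6 569.47 0.1
back -35 -20 4 569.41 0.06
back -20 5 8 569.24 0.08
back 5 25 6 569.1 0.1
back 25 42 5 568.96 0.06
back 55 75 6 569.86 0.06
back 75 95 6 569.73 0.05
back 95 130 11 569.55 0.1
back 130 180 15 569.33 0.09
back 180 260 24 568.9 0.15
front -55 -35 6 437.19 0.07
front -35 -20 4 437.07 0.55
front -20 5 8 434.08 0.12
front 5 25 6 436.84 1.17
front 25 42 5 436.7 0.14
front 55 75 6 437.7 0.04
front 75 95 6 437.72 0.59
front 95 130 11 439.15 1.0
front 130 180 15 437.03 0.16
front 180 260 24 436.77 1.57
```

Both edge fits agree. The yaw is right, but the bin sits about 1.1 mm too far forward, so I regrip it and nudge it back while pressing lightly.

```bash
python3 -c "
from h import *
plan(504.5,-54,220,-3.135)"
```

```text
from [ 474.6 -333.4  217.5] 2.8613 turn z -0.2869 shift m 0.0486 0.2767 -0.0025
```

```bash
python3 -m jog '[[0,0,-0.287,0.0486,0.2767,0,100],[0,0,-0.287,0.0486,0.2767,0,100],[0,0,-0.287,0.0486,0.2767,0,100],[0,0,-0.287,0.0486,0.2767,0,100],[0,0,-0.287,0.0486,0.2767,0,100],[0,0,-0.287,0.0486,0.2767,0,100],[0,0,-0.287,0.0486,0.2767,0,100],[0,0,-0.287,0.0486,0.2767,0,100],[0,0,-0.287,0.0486,0.2767,0.05,100],[0,0,-0.287,0.0486,0.2767,0.10,100],[0,0,-0.287,0.0486,0.2767,0.14,100],[0,0,-0.287,0.0486,0.2767,0.162,100],[0,0,-0.287,0.0486,0.2767,0.17,100],[0,0,-0.287,0.0486,0.2767,0.17,100],[0,0,-0.287,0.0486,0.2767,0.17,100]]'
```

```text
t: 10.8
eef_pos: [505.6, -54.4, 48.7]
tcp_rot: [3.141, 0.002, -3.135]
wrist_force: [0.4, 0.3, -0.1]
grip_width: 0.999
grasp_force: 0.0
```

```bash
python3 -m jog '[[0,0,0,0,0,0,0],[0,0,0,0,0,0,0],[0,0,0,0,0,0,0],[0,0,0,0,0,0,0],[0,0,0,0,0,0,0],[0,0,0,0,0,0,0],[0,0,0,0,0,0,0],[0,0,0,0,0,0,0],[0,0,0,0,0,0,0],[0,0,0,0,0,0,0],[0,0,0,0,0,0,0]]' 30
```

```text
t: 11.9
eef_pos: [504.5, -53.9, 47.5]
tcp_rot: [3.142, -0.0, -3.135]
wrist_force: [0.4, -0.7, 0.7]
grip_width: 0.139
grasp_force: 30.0
```

```bash
python3 -m jog '[[0,0,0,-0.0006,0,0,0],[0,0,0,-0.0012,0,0,0],[0,0,0,-0.0014,0.0005,0,0],[0,0,0,-0.0014,0.0015,0,0],[0,0,0,-0.0014,0.0025,0,0],[0,0,0,-0.0014,0.0035,0,0],[0,0,0,-0.0014,0.0035,0,0]]'
```

```text
t: 12.6
eef_pos: [504.5, -53.8, 47.5]
tcp_rot: [-3.137, -0.004, -3.135]
wrist_force: [-1.4, -15.6, 1.7]
grip_width: 0.129
grasp_force: 30.0
```

```bash
python3 -m jog '[[0,0,0,0,-0.0015,0,0],[0,0,0,-0.001,-0.003,0,0],[0,0,0,-0.001,-0.003,0,0]]'; python3 -m jog '[[0,0,0,-0.0005,0,0,0],[0,0,0,-0.001,0,0,0],[0,0,0,-0.001,0,0,0]]'
```

```text
t: 12.9
eef_pos: [506.3, -54.0, 47.5]
tcp_rot: [-3.141, -0.001, -3.135]
wrist_force: [-2.6, -2.5, 3.3]
grip_width: 0.135
grasp_force: 30.0
t: 13.2
eef_pos: [506.4, -54.0, 47.5]
tcp_rot: [-3.141, -0.003, -3.135]
wrist_force: [-5.7, -2.9, 6.4]
grip_width: 0.134
grasp_force: 30.0
```

```bash
python3 -m jog '[[0,0,0,0.001,0,0,0],[0,0,0,0.0012,0.001,0,0],[0,0,0,0.0012,0.003,0,0],[0,0,0,0.0012,0.003,0,0],[0,0,0,0.0012,0.001,0,0],[0,0,0,0.0012,0,0,0],[0,0,0,0.0012,0,0,0],[0,0,0,0.0012,0,0,100],[0,0,0,0.0012,0,0,100],[0,0,0,0.0012,0,0,100],[0,0,0,0.0012,0,0,100],[0,0,0,0.0012,0,0,100],[0,0,0,0.0012,0,-0.05,100],[0,0,0,0.0012,0,-0.1,100],[0,0,0,0.0012,0,-0.15,100],[0,0,0,0.0012,0,-0.175,100],[0,0,0,0.0012,0,-0.175,100]]'
python3 -c "
from h import *
plan(474.7,-333.5,220,np.pi-.283)"
```

```text
t: 14.9
eef_pos: [509.3, -53.2, 227.4]
tcp_rot: [3.14, 0.011, -3.134]
wrist_force: [0.1, -0.1, -0.1]
grip_width: 0.95
grasp_force: 0.0
from [509.3 -53.2 227.4] -3.1341 turn z 0.2904 shift m 0.0367 -0.2801 0.0074
```

```bash
python3 -m jog '[[0,0,0.29,0.032,-0.28,0,100],[0,0,0.29,0.032,-0.28,0,100],[0,0,0.29,0.032,-0.28,0,100],[0,0,0.29,0.032,-0.28,0,100],[0,0,0.29,0.032,-0.28,0,100],[0,0,0.29,0.032,-0.28,0,100],[0,0,0.29,0.032,-0.28,0,100],[0,0,0.29,0.032,-0.28,0,100],[0,0,0.29,0.032,-0.28,0,100],[0,0,0.29,0.032,-0.28,0,100]]'
cat > e.py <<'E'
from h import *
c=camera_model("top");K=np.array(c["K"]);D=np.array(c["D"]);P=np.array(c["pose"])
def ray(u,v,z=80.):
    n=cv2.undistortPoints(np.array([[[u,v]]],float),K,D)[0,0];r=P[:3,:3]@np.array([n[0],-n[1],-1]);s=(z-P[2,3])/r[2];return P[:3,3]+s*r
f=np.mean([grab_frame("top")[0].astype(float) for _ in range(6)],0)
g=(f[...,0]-f[...,2])/(f.sum(2)+1)  # chroma
for nm,lo,hi in(("back",205,213),("front",243,252)):
    r=[]
    for u in range(227,324):
        q=g[lo:hi,u]; q=q if nm=="back" else q[::-1]
        h=(q[:2].mean()+q.max())/2;k=int(np.argmax(q>h)); e=k-1+(h-q[k-1])/(q[k]-q[k-1]+1e-9)
        v=lo+e if nm=="back" else hi-1-e
        r.append(ray(u,v)[:2])
    r=np.array(r)
    for y0,y1 in((-55,-35),(-35,-20),(5,25),(25,42),(55,75),(75,95),(130,180),(180,260)):
        s=r[(r[:,1]>y0)&(r[:,1]<y1)];print(nm,y0,y1,len(s),np.median(s[:,0]).round(2),s[:,0].std().round(2))
plan(474.7,-333.5,115,np.pi-.283)
E
python3 e.py
python3 -c "
from h import *
a=grab_frame('top')[0];save(a,'c6.png',(275,200,325,260),10)"
```

```text
t: 15.9
eef_pos: [476.8, -332.5, 222.4]
tcp_rot: [3.141, -0.0, 2.86]
wrist_force: [0.1, -0.8, 0.2]
grip_width: 0.998
grasp_force: 0.0
back -55 -35 6 570.61 0.03
back -35 -20 4 570.48 0.09
back 5 25 6 570.18 0.08
back 25 42 5 570.13 0.06
back 55 75 6 569.86 0.05
back 75 95 6 569.67 0.06
back 130 180 15 569.31 0.11
back 180 260 24 568.93 0.17
front -55 -35 6 438.34 0.09
front -35 -20 4 438.31 0.25
front 5 25 6 437.82 1.3
front 25 42 5 437.83 0.08
front 55 75 6 437.72 0.1
front 75 95 6 437.68 0.64
front 130 180 15 436.88 0.15
front 180 260 24 436.8 1.56
from [ 476.8 -333.2  222.7] 2.8593 turn z 0.0007 shift m 0.0019 -0.0009 0.1077
```

View pics/c6.png

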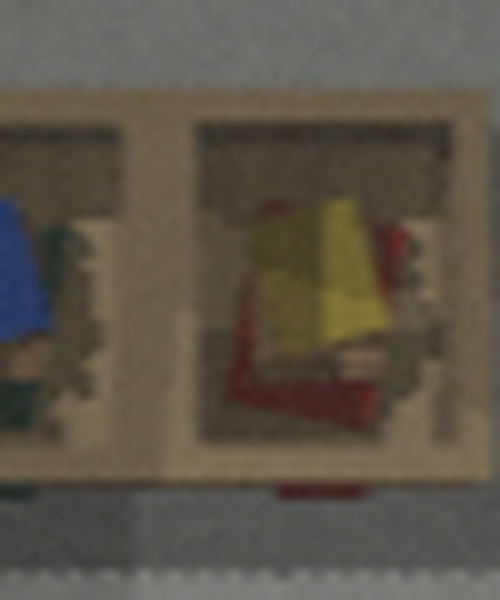

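The crop shows a continuous front edge and a double wall between columns 125 and 198, so the bin is seated. Now the clamp.

```bash
python3 -m jog '[[0,0,0,0.0019,-0.0007,0.03,100],[0,0,0,0.0019,-0.0007,0.06,100],[0,0,0,0.0019,-0.0007,0.09,100],[0,0,0,0.0019,-0.0007,0.105,100],[0,0,0,0.0019,-0.0007,0.108,100],[0,0,0,0.0019,-0.0007,0.108,100],[0,0,0,0.0019,-0.0007,0.108,100]]' 20
python3 -m jog '[[0,0,0,0,0,0,0],[0,0,0,0,0,0,0],[0,0,0,0,0,0,0],[0,0,0,0,0,0,0],[0,0,0,0,0,0,0],[0,0,0,0,0,0,0],[0,0,0,0,0,0,0],[0,0,0,0,0,0,0],[0,0,0,0,0,0,0],[0,0,0,0,0,0,0],[0,0,0,0,0,0,0]]' 20
python3 - <<'E'
from h import *
exec(open("e.py").read().split("f=np.mean")[0].split("\n",1)[1])
print(ray(290.6,230))
E
```

```text
t: 16.95
eef_pos: [475.4, -334.2, 115.8]
tcp_rot: [-3.141, 0.002, 2.859]
wrist_force: [0.7, -0.6, 0.5]
grip_width: 1.001
grasp_force: 0.0
t: 18.05
eef_pos: [477.1, -334.7, 118.6]
tcp_rot: [-3.14, 0.007, 2.86]
wrist_force: [-0.0, 2.9, 14.0]
grip_width: 0.413
grasp_force: 20.0
[498.25236242  47.81663767  80.        ]
```

```bash
python3 -m jog '[[0,0,0,0,0,-0.004,0],[0,0,0,0,0,-0.008,0],[0,0,0,0,0,-0.015,0],[0,0,0,0,0,-0.025,0],[0,0,0,0,0,-0.04,0],[0,0,0,0,0,-0.06,0],[0,0,0,0,0,-0.085,0],[0,0,0,0,0,-0.1,0],[0,0,0,0,0,-0.1,0],[0,0,0,0,0,-0.1,0]]' 25
python3 - <<'E'
from h import *
plan(503.8,49.5,215,-3.135)
a,d=grab_frame("top");b,e=grab_frame("scene");w=world("scene",e)
s=read_state();p=s["eef_pos"]
m=(e>0)&(abs(w[...,0]-p[0])<60)&(abs(w[...,1]-p[1])<60)&(w[...,2]<195)&(w[...,2]>120)
q=w[m];print(len(q))
for lo in range(120,195,10):
    t=q[(q[:,2]>=lo)&(q[:,2]<lo+10)]
    if len(t): print(lo,len(t),t.min(0).round(),t.max(0).round())
save(b,"c7.png",(70,150,220,310),3.7)
E
```

```text
t: 19.05
eef_pos: [474.2, -333.6, 214.3]
tcp_rot: [3.141, -0.0, 2.858]
wrist_force: [0.3, 0.1, -1.4]
grip_width: 0.411
grasp_force: 25.0
from [ 474.2 -333.6  214.3] 2.858 turn z -0.2902 shift m 0.0788 0.3760 -0.0007
303
140 22 [ 462. -362.  142.] [ 491. -298.  150.]
150 51 [ 466. -362.  150.] [ 495. -299.  159.]
160 35 [ 466. -359.  160.] [ 493. -302.  170.]
170 43 [ 471. -358.  171.] [ 491. -304.  180.]
180 69 [ 468. -356.  180.] [ 491. -306.  189.]
190 83 [ 458. -354.  190.] [ 490. -309.  195.]
```

View pics/c7.png

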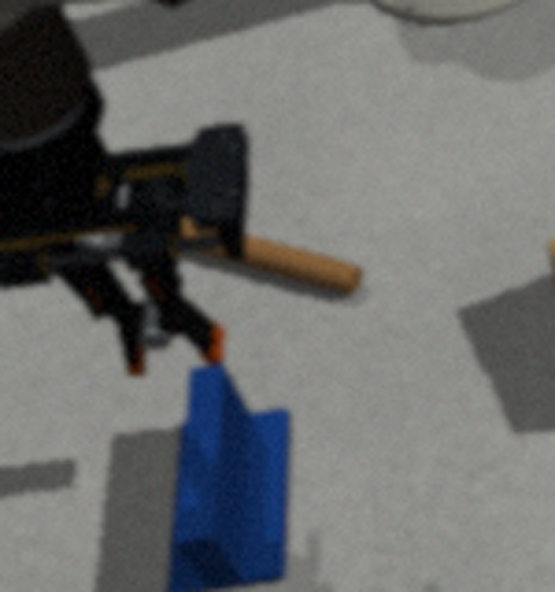

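The clamp is held open with its jaw tips at (135,370) and (215,360) in the crop, clear of the rack. Carrying it to the joint.

```bash
python3 -m jog '[[0,0,-0.01,0.003,0.015,0,0],[0,0,-0.03,0.009,0.045,0,0],[0,0,-0.06,0.017,0.08,0,0],[0,0,-0.1,0.026,0.12,0,0],[0,0,-0.14,0.034,0.16,0,0],[0,0,-0.17,0.043,0.2,0,0],[0,0,-0.2,0.05,0.24,0,0],[0,0,-0.23,0.059,0.28,0,0],[0,0,-0.26,0.067,0.32,0,0],[0,0,-0.28,0.073,0.35,0,0],[0,0,-0.289,0.077,0.368,0,0],[0,0,-0.29,0.0788,0.375,0,0],[0,0,-0.29,0.0788,0.3755,0,0],[0,0,-0.29,0.0788,0.3755,0,0],[0,0,-0.29,0.0788,0.3755,0,0],[0,0,-0.29,0.0788,0.3755,0,0]]'
python3 - <<'E'
from h import *
plan(503.8,49.5,140,-3.135)
b,e=grab_frame("scene");w=world("scene",e);print(w.shape)
p=read_state()["eef_pos"]
q=w[(e>0)&(abs(w[...,0]-p[0])<60)&(abs(w[...,1]-p[1])<60)&(w[...,2]<195)&(w[...,2]>120)]
for lo in range(120,195,10):
    t=q[(q[:,2]>=lo)&(q[:,2]<lo+10)]
    if len(t): print(lo,len(t),t.min(0).round(),t.max(0).round())
E
```

```text
t: 20.75
eef_pos: [503.7, 47.9, 214.5]
tcp_rot: [-3.141, -0.0, -3.136]
wrist_force: [-0.6, -0.2, -1.5]
grip_width: 0.413
grasp_force: 24.8
from [503.7  47.9 214.5] -3.1363 turn z -0.0013 shift m -0.0001 0.0016 0.0745
(420, 560, 3)
140 13 [490.  18. 144.] [514.  78. 150.]
150 42 [489.  19. 150.] [515.  79. 160.]
160 22 [494.  21. 161.] [514.  76. 170.]
170 30 [488.  23. 170.] [517.  73. 179.]
180 45 [491.  26. 180.] [518.  70. 190.]
190 58 [485.  28. 190.] [518.  67. 195.]
```

```bash
python3 -m jog '[[0,0,0,0,0.0014,0.01,0],[0,0,0,0,0.0014,0.03,0],[0,0,0,0,0.0014,0.045,0],[0,0,0,0,0.0014,0.06,0],[0,0,0,0,0.0014,0.075,0],[0,0,0,0,0.0014,0.085,0],[0,0,0,0,0.0014,0.088,0],[0,0,0,0,0.0014,0.088,0],[0,0,0,0,0.0014,0.088,0]]'
python3 -m jog '[[0,0,0,0,0,0.003,0],[0,0,0,0,0,0.006,0],[0,0,0,0,0,0.008,0],[0,0,0,0,0,0.008,0]]'
```

```text
t: 21.7
eef_pos: [504.4, 50.3, 127.1]
tcp_rot: [3.141, 0.001, -3.135]
wrist_force: [-0.3, 0.2, -0.6]
grip_width: 0.41
grasp_force: 24.8
t: 22.1
eef_pos: [504.0, 50.2, 119.0]
tcp_rot: [-3.142, 0.0, -3.135]
wrist_force: [-1.1, -0.2, 2.1]
grip_width: 0.406
grasp_force: 24.8
```

Contact is starting, so I press down a little further.

```bash
python3 -m jog '[[0,0,0,0,0,0.001,0],[0,0,0,0,0,0.002,0],[0,0,0,0,0,0.003,0],[0,0,0,0,0,0.003,0]]'
python3 -m jog '[[0,0,0,0,0,0.001,0],[0,0,0,0,0,0.002,0],[0,0,0,0,0,0.002,0]]'
```

```text
t: 22.5
eef_pos: [504.8, 50.7, 118.5]
tcp_rot: [3.141, 0.003, -3.133]
wrist_force: [-5.8, 2.0, 15.7]
grip_width: 0.408
grasp_force: 25.0
t: 22.8
eef_pos: [505.9, 51.2, 118.1]
tcp_rot: [3.14, 0.006, -3.133]
wrist_force: [-6.3, 3.0, 22.4]
grip_width: 0.408
grasp_force: 25.0
```

```bash
python3 -m jog '[[0,0,0,0,0,-0.001,0],[0,0,0,0,0,-0.003,0],[0,0,0,0,0,-0.003,0],[0,0,0,0,0,-0.003,100],[0,0,0,0,0,-0.003,100],[0,0,0,0,0,-0.003,100],[0,0,0,0,0,-0.003,100],[0,0,0,0,0,-0.003,100],[0,0,0,0,0,-0.003,100],[0,0,0,0,0,-0.003,100]]'
python3 -m jog '[[0,0,0,0,0,-0.02,100],[0,0,0,0,0,-0.05,100],[0,0,0,0,0,-0.09,100],[0,0,0,0,0,-0.12,100],[0,0,0,0,-0.05,-0.12,100],[0,0,0,0,-0.1,-0.12,100],[0,0,0,0,-0.15,-0.12,100],[0,0,0,0,-0.2,-0.12,100],[0,0,0,0,-0.25,-0.12,100],[0,0,0,0,-0.3,-0.12,100],[0,0,0,0,-0.3,-0.12,100],[0,0,0,0,-0.3,-0.12,100],[0,0,0,0,-0.3,-0.12,100]]'
python3 - <<'E'
from h import *
a,d=grab_frame("top");b,e=grab_frame("scene")
for n,D in(("top",d),("scene",e)):
    w=world(n,D);q=w[(D>0)&(abs(w[...,0]-504)<50)&(abs(w[...,1]-50)<50)&(w[...,2]>86)]
    for lo in range(86,170,12):
        t=q[(q[:,2]>=lo)&(q[:,2]<lo+12)]
        if len(t): print(n,lo,len(t),t.min(0).round(),t.max(0).round())
save(np.vstack([cv2.resize(a[200:260,220:340],(780,310),interpolation=2),cv2.resize(b[165:265,205:325],(780,285),interpolation=2)]),"c8.png")
E
sed -i '$d' e.py; python3 e.py
```

```text
t: 23.8
eef_pos: [503.9, 50.1, 116.5]
tcp_rot: [-3.141, -0.0, -3.135]
wrist_force: [0.4, -0.3, -0.2]
grip_width: 0.948
grasp_force: 0.0
t: 25.1
eef_pos: [505.8, -249.2, 236.5]
tcp_rot: [3.141, -0.0, -3.134]
wrist_force: [-0.1, -0.2, 0.1]
grip_width: 1.001
grasp_force: 0.0
top 86 21 [472.  30.  87.] [554.  67.  98.]
top 98 75 [487.  34.  98.] [513.  70. 109.]
top 110 17 [489.  28. 111.] [512.  67. 121.]
top 122 14 [489.  29. 122.] [514.  70. 133.]
top 134 23 [490.  20. 134.] [516.  80. 146.]
top 146 38 [490.  20. 146.] [516.  80. 155.]
scene 86 47 [492.  27.  87.] [517.  69.  98.]
scene 98 100 [484.  28.  98.] [516.  69. 109.]
scene 110 24 [488.  26. 111.] [517.  72. 121.]
scene 122 30 [492.  24. 122.] [515.  78. 133.]
scene 134 35 [491.  20. 134.] [516.  82. 146.]
scene 146 48 [491.  18. 146.] [517.  80. 152.]
back -55 -35 6 570.59 0.05
back -35 -20 4 570.52 0.07
back 5 25 6 570.19 0.06
back 25 42 5 570.16 0.04
back 55 75 6 569.84 0.05
back 75 95 6 569.7 0.04
back 130 180 15 569.29 0.08
back 180 260 24 568.93 0.17
front -55 -35 6 438.42 0.09
front -35 -20 4 438.28 0.29
front 5 25 6 437.91 1.3
front 25 42 5 437.83 0.04
front 55 75 6 437.54 0.04
front 75 95 6 437.69 0.66
front 130 180 15 436.99 0.16
front 180 260 24 436.78 1.56
```

View pics/c8.png

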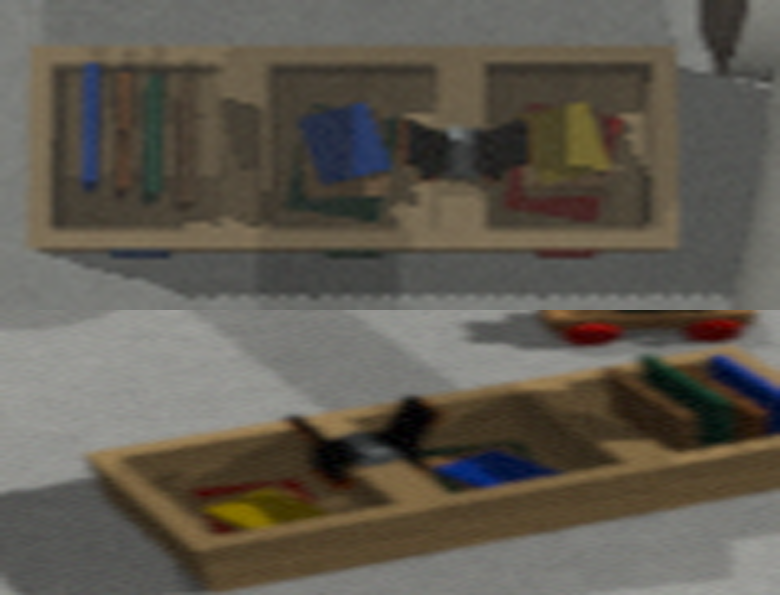

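The picture shows the clamp straddling the joint at (460,150), symmetric and midway. Its handle tops are at 152 mm and 62 mm apart, so it is fully seated on 24 mm. The bins are still aligned, so I hand in the job.

```bash
python3 -c "
from station import *
print(close_job())"
```

```text
the job is handed in; nothing more can be done
None
```

The loose bin is closed up against the row with its front in line to within about 0.2 mm, and the clamp is fully down over both touching walls about midway; the job was handed in at about 25.5 s.

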